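# Tip the drip trays flat and slide them under the planters

### The arm

A 6-joint arm with a two-finger parallel gripper is mounted at the origin on the work surface. World frame = base frame: x ahead of the robot, y to its left, z up, the work surface at z = 0. Lengths are in m, angles in rad, forces in N, time in s.
With the tool pointing down it reaches from about 0.35 to 0.975 m from the base axis. Payload 4.9 kg.
Tool frame: the origin (TCP) lies at the very end of the fingers, on their centre line; the grasp point (between the pads) lies 19 mm behind it; z points along the fingers, y is the line along which they close (so a half turn about z gives the same grasp; the last joint's range is limited). The gripper opens to 85 mm and grips with 20 to 120 N. Pads are 22 mm wide; open, the fingers measure 114 mm over their backs; the gripper's body (76 mm by 85 mm) begins 54 mm behind the grasp point. The pads swing forward as they close: fully open they stand 13 mm farther back than shut.
Start: joints at [1.072, 0.053, 1.613, -0, 1.476, -0.119], TCP at [0.232, 0.58, 0.231] pointing down, gripper open.
Joint ranges: [-3.01, 3.01], [-1.01, 2.22], [0.06, 2.58], [-1.02, 4.17], [0.09, 2.62], [-3.14, 3.14]. Speed limits (rad/s): [2.57, 2.57, 3.14, 3.14, 3.14, 3.14].

### API

Orientations are given as a rotation vector (axis times angle).
In Python, from station import ctrl gives the robot as it stands. The module is installed in compiled form; this text tells all that it offers.
- The arm moves only by the tool jog_arm, never from a script. Its argument "steps" is a list of rows, each an object with "delta_rot": the turn, a rotation vector about the tool's x, y, z in degrees, a list of three; "linear": the shift along the tool's x, y, z in m, a list of three; "grip": the finger opening in m, from 0 to 0.0854. In form: [{"delta_rot": [rx, ry, rz], "linear": [x, y, z], "grip": grip}, ...]. A call has 1 to 10 rows; each row shifts and turns the commanded pose from where the row before left it, along the tool's axes as they then stand; what a row does not reach is not made up. A row lasts 1/10 s, in which the tool goes at most 50 mm and 8.59 degrees, less where a joint would pass 70% of its speed; a pose out of reach is approached as far as the arm can. A call with a gripper value outside its range is refused whole. The fingers move at their own pace and stop on an object; "newtons" is the grip in N (left out, the last holds). Time passes only in rows, so rows that do not move let the fingers close. It gives the time, the measured TCP pose, the force, the opening and the grip force at its end, in the units of the state.
- ctrl.get_obs(): the state, without advancing time (a new reading comes with each control period).
- ctrl.get_image(name): name is "scene" or "side" or "wrist"; returns (picture, depth): 420x560x3 uint8, red, green, blue; 420x560 float32, m along the optical axis (not along the pixel's ray), 0 where there is no reading.
- ctrl.camera_info(name): a dict with "camera_matrix" (3x3 intrinsics, pixels), "R" (3x3) and "t" (3): a world point X has camera coordinates R X + t; the wrist camera has in their place "T_tool_cam" (4x4, takes a point from camera to tool coordinates, whose origin is the TCP and whose axes are the flange's). Camera axes: x right, y down, z forward; pixel columns grow to the right and rows downward; lengths in m; the calibration is good to about 2 mm. A picture is of the moment at which its call begins: read the wrist's pose just before it. camera_info takes no time and is no camera call.
- ctrl.finish_job(): hands the job in; it is judged then, once.
The state is a dict: "t": time; "q": joint angles; "dq": joint speeds; "effort": joint torques, N m; "tool_pos": TCP position; "tool_rot": TCP orientation; "contact_force": force on the tool from outside, world axes, zero at the start; "wrist_torque": the same for the moment, N m; "opening": finger opening in m; "grip_force": force on a finger pad.
Only numpy, scipy, OpenCV 4.12 (cv2) and the standard library are available. Lean on these libraries where they do the work, as an engineer would, in place of code of your own. Each camera call takes 0.05 s, during which the arm holds its last target. There are 200 camera calls.

### The job

The two drip trays were left standing on edge. Tip each one over with a light push so that it lies on the table open side up, then slide it, without lifting it off the table, under the pot stand whose gap suits its depth (shallow tray under the low stand, deep tray under the high one), square and fully home against the stop board at the back. Leave the pig planters, the bottle and the trowel as they are.

Things in the scene. Friction and masses are not known exactly. Their poses are not given: they have to be found in the camera images.
- tray_shallow: Dark grey plastic drip tray, 16 mm deep outside, 80 x 108 mm, walls and floor 4 mm, about 90 g (-30 to +40%). Origin: centre of underside; x along the 80 mm side, y along the 108, z out of the open side. Starts balanced on a 108 mm edge, x up (origin 40 mm up), open side to the robot, turned up to 0.6 rad; its upper rim pushed 12 mm away from the robot, it falls onto its underside, x then pointing away. Left or right.
- tray_deep: Dark grey plastic drip tray, 30 mm deep outside, 80 x 108 mm, walls and floor 4 mm, about 120 g (-30 to +40%). Origin: centre of underside; x along the 80 mm side, y along the 108, z out of the open side. Starts balanced on a 108 mm edge, x up (origin 40 mm up), open side to the robot, turned up to 0.6 rad; its upper rim pushed 22 mm away from the robot, it falls onto its underside, x then pointing away. Left or right.
- stand_low: Fixed pine stand, open front to the robot: slatted deck 96 (x) x 146 mm, 12 thick, top 33 mm up. Gap below: 21 mm high, 118 wide between 14 mm side legs, ended by a stop board. Origin: on the table, on the centre line, 41 mm behind the front edge; x from front to back (front edge at -41 mm, stop board's face at +23, rear edge at +55), z up. Left or right.
- stand_high: Fixed pine stand, open front to the robot: slatted deck 96 (x) x 146 mm, 12 thick, top 48 mm up. Gap below: 36 mm high, 118 wide between 14 mm side legs, ended by a stop board. Origin: on the table, on the centre line, 41 mm behind the front edge; x from front to back (front edge at -41 mm, stop board's face at +23, rear edge at +55), z up. Left or right.
- stand_low_home (a point): Point on the table 17 mm in front of the origin of the low stand, with the stand's axes: where the tray's origin lies when fully home, a long side against the stop board (its near wall then sticks out 16 mm from the deck). The tray fits either way round.
- stand_high_home (a point): Point on the table 17 mm in front of the origin of the high stand, with the stand's axes: where the tray's origin lies when fully home, a long side against the stop board (its near wall then sticks out 16 mm from the deck). The tray fits either way round.
- planter_a: Pink pig planter made of a bottle, loose bystander on the low stand: 58 mm thick (x), 160 mm long (y), 80 mm high. Origin: under its middle, at the feet, 24 mm behind the stand's origin; its body begins 36 mm behind the deck's front edge. z up.
- planter_b: Pink pig planter made of a bottle, loose bystander on the high stand: 58 mm thick (x), 160 mm long (y), 80 mm high. Origin: under its middle, at the feet, 24 mm behind the stand's origin; its body begins 36 mm behind the deck's front edge. z up.
- bottle: Bystander: blue plastic water bottle with a green cap, standing, 62 mm thick and 200 mm tall, to one side of the work. Origin: centre of its base; z up.
- trowel: Bystander: hand trowel lying on the table on the other side, 240 mm long along x, 56 mm wide, 26 mm high, wooden handle towards the robot. Origin: on the table at its middle; z up.
There are look-alikes about, which are no part of the job. What is shaped like the stand_high but turquoise or yellow is not meant.

How it is judged:
At the end, for the whole second after the job is handed in: Each tray flat (0.06 rad), open side up, at rest on the table under its own stand (shallow-low, deep-high), within 6 mm of fully home in depth, 10 mm overall, square within 0.08 rad; planters, bottle, trowel within 15 mm of their start, not tipped (0.15 rad) (x of tray_shallow in the frame of stand_low_home between -0.006 and 0.006 m and horizontal distance between tray_shallow and stand_low_home below 0.01 m and angle between the x axis of tray_shallow and the x axis of stand_low_home, either way round below 0.08 rad and angle between each of tray_shallow, tray_deep's own z axis and vertical below 0.06 rad and height (world z) of each of tray_shallow, tray_deep below 0.006 m and linear speed of each of tray_shallow, tray_deep below 0.01 m/s and x of tray_deep in the frame of stand_high_home between -0.006 and 0.006 m and horizontal distance between tray_deep and stand_high_home below 0.01 m and angle between the x axis of tray_deep and the x axis of stand_high_home, either way round below 0.08 rad and distance of each of planter_a, planter_b, bottle, trowel from where it was at the start of the episode below 0.015 m and angle between each of planter_a, planter_b, bottle, trowel's own z axis and vertical below 0.15 rad); the robot touches nothing.
It fails at once if the shallow tray is lifted off the table (its underside centre more than 75 mm up, or more than 30 mm up while it lies nearly flat) (height (world z) of tray_shallow above 0.075 m or (angle between tray_shallow's own z axis and vertical below 0.3 rad and height (world z) of tray_shallow above 0.03 m)).
It fails at once if the shallow tray is pushed or squeezed with more than 15 N before it lies flat (angle between tray_shallow's own z axis and vertical above 0.3 rad and contact force between any of the fingers, the arm and tray_shallow above 15 N).
It fails at once if the deep tray is lifted off the table (its underside centre more than 75 mm up, or more than 30 mm up while it lies nearly flat) (height (world z) of tray_deep above 0.075 m or (angle between tray_deep's own z axis and vertical below 0.3 rad and height (world z) of tray_deep above 0.03 m)).
It fails at once if the deep tray is pushed or squeezed with more than 15 N before it lies flat (angle between tray_deep's own z axis and vertical above 0.3 rad and contact force between any of the fingers, the arm and tray_deep above 15 N).
It fails at once if a planter, the bottle or the trowel is knocked over or shifted by more than 30 mm (distance of any of planter_a, planter_b, bottle, trowel from where it was at the start of the episode above 0.03 m or angle between any of planter_a, planter_b, bottle, trowel's own z axis and vertical above 0.4 rad).
It also fails if it takes over 69 s, if anything falls off the work surface, if the arm or the gripper's body presses on something with over 40 N, if the wrist force passes 120 N, or if a joint passes its speed limit or range.

## Working session

There is one attempt and no reset: what is moved stays moved. The work goes in short steps, Python scripts to look and compute and a tool call to move; the robot and the scene stay as the last step left them, time stands still between calls to the robot, and variables do not carry over. Pictures are saved under pics/ and viewed, at most 10 in all, crops included, and the job is handed in when it is done.

Besides the shell and the picture viewer there is one more tool, called after "Emit:" by a JSON object that holds its "name" and its "arguments". jog_arm: Moves the arm, as the interface text tells. Its arguments: {"type":"object","properties":{"steps":{"type":"array"},"newtons":{"type":"number"}},"required":["steps"]}

```bash
mkdir -p pics
python3 - <<'E'
from station import ctrl
import cv2,numpy as np
o=ctrl.get_obs();print(o)
for n in ["scene","side","wrist"]:
    im,d=ctrl.get_image(n);cv2.imwrite(f"pics/{n}0.png",im[:,:,::-1]);np.savez(f"pics/{n}0.npz",im=im,d=d)
    c=ctrl.camera_info(n);print(n,{k:np.round(v,4).tolist() for k,v in c.items()},(d>0).mean())
E
```

```text
{'t': 0.0, 'q': array([ 1.07202367e+00,  5.33417640e-02,  1.61430669e+00,  3.29747199e-06,
        1.47601756e+00, -1.19013555e-01]), 'dq': array([-1.19460926e-03,  3.20134792e-05, -1.13348086e-03, -1.24663147e-03,
        3.63403211e-04, -3.14726655e-05]), 'effort': array([-1.52762163e-04, -3.93721139e+01, -3.70157576e+01, -2.68823460e-04,
        7.52030290e-03, -1.92113657e-05]), 'tool_pos': array([0.23138706, 0.5799086 , 0.23006481]), 'tool_rot': array([-0.59282676, -3.08450509,  0.00310049]), 'contact_force': array([0.12933644, 0.55810906, 0.62753303]), 'wrist_torque': array([-0.04251927, -0.01958092,  0.00405891]), 'grip_force': 0.0, 'opening': 0.0853478385562422}
scene {'camera_matrix': [[469.4117, 0.0, 281.7621], [0.0, 469.4117, 213.5725], [0.0, 0.0, 1.0]], 'R': [[-0.6042, 0.7967, 0.0173], [0.6008, 0.4697, -0.6469], [-0.5235, -0.3805, -0.7624]], 't': [0.2323, -0.2832, 1.6611]} 0.9961181972789116
side {'camera_matrix': [[451.2078, 0.0, 273.7785], [0.0, 451.2078, 213.5368], [0.0, 0.0, 1.0]], 'R': [[0.8653, -0.5012, 0.0046], [-0.2718, -0.4769, -0.8359], [0.4211, 0.7221, -0.5489]], 't': [-0.3962, 0.2163, 0.9374]} 0.9957227891156463
wrist {'camera_matrix': [[365.4452, 0.0, 284.1354], [0.0, 365.4452, 210.4869], [0.0, 0.0, 1.0]], 'T_tool_cam': [[0.0002, -0.9577, -0.2878, 0.0735], [1.0, 0.0002, -0.0, -0.0003], [0.0001, -0.2878, 0.9577, -0.1428], [0.0, 0.0, 0.0, 1.0]]} 0.996203231292517
```

View pics/scene0.png

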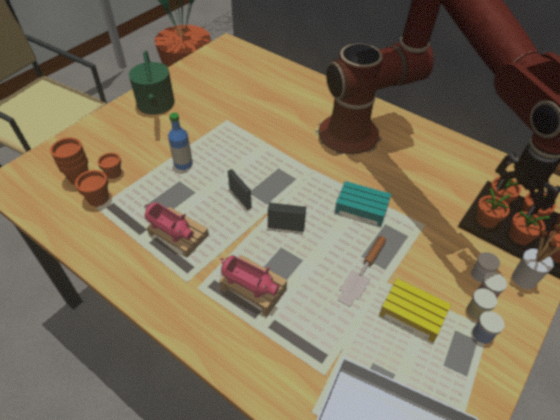

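View pics/side0.png

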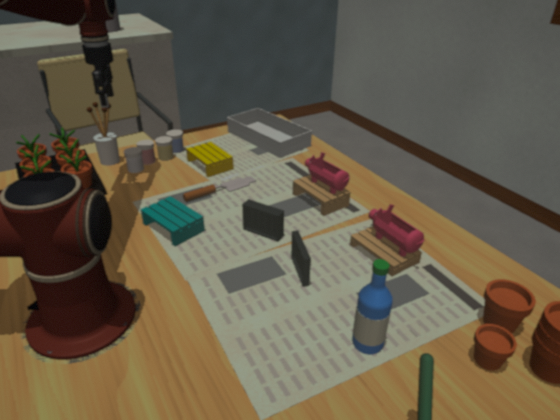

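The scene view shows dark trays on edge at (240,190) and (287,217). The pig-bearing pine stands are at (177,228) and (253,282). The look-alikes are turquoise at (362,203) and yellow at (416,308), and the flat grey patches are print on the paper. I'll measure from the depth in both views.

```bash
cat > h.py <<'E'
import numpy as np,cv2
from station import ctrl
def world(name,d,obs=None):
    c=ctrl.camera_info(name);K=c["camera_matrix"]
    v,u=np.mgrid[:420,:560]
    P=np.stack([(u-K[0,2])/K[0,0]*d,(v-K[1,2])/K[1,1]*d,d],-1)
    if name=="wrist":
        T=np.array(c["T_tool_cam"]);R=cv2.Rodrigues(obs["tool_rot"])[0]
        return (P@T[:3,:3].T+T[:3,3])@R.T+obs["tool_pos"]
    return (P-np.array(c["t"]))@np.array(c["R"])
E
python3 - <<'E'
from h import *
C=[]
for n in ["scene","side"]:
    z=np.load(f"pics/{n}0.npz");im=z["im"].astype(int);W=world(n,z["d"])
    hsv=cv2.cvtColor(z["im"],cv2.COLOR_RGB2HSV).astype(int)
    box=(W[...,0]>.35)&(W[...,0]<1.0)&(W[...,1]>-.35)&(W[...,1]<.45)&(z["d"]>0)
    fl=box&(W[...,2]<.004)&(W[...,2]>-.02);print(n,"table z",np.median(W[fl][:,2]))
    dark=(box&(W[...,2]>.008)&(im.max(-1)<80)&(hsv[...,1]<90)).astype(np.uint8)
    pink=(box&(W[...,2]>.03)&((hsv[...,0]>160)|(hsv[...,0]<3))&(hsv[...,1]>90)).astype(np.uint8)
    pine=(box&(W[...,2]>.024)&(W[...,2]<.058)&(hsv[...,0]>6)&(hsv[...,0]<24)&(hsv[...,1]>60)).astype(np.uint8)
    for nm,m in [("dark",dark),("pink",pink),("pine",pine)]:
        k,l,s,c=cv2.connectedComponentsWithStats(m)
        for i in range(1,k):
            if s[i,4]<80: continue
            p=W[l==i]
            print(n,nm,"px",c[i].round(),s[i,4],"mean",p.mean(0).round(3),"lo",np.percentile(p,2,0).round(3),"hi",np.percentile(p,98,0).round(3))
            if nm=="dark":
                r=cv2.minAreaRect(p[:,:2].astype(np.float32)*1000);print("   rect",r)
            if nm=="pine":
                zz=p[:,2];h=np.histogram(zz,bins=np.arange(.024,.06,.002));print("   ",h[0])
E
python3 - <<'E'
import cv2,numpy as np
a=cv2.imread("pics/scene0.png")[140:320,130:330];b=cv2.imread("pics/side0.png")[145:290,225:435]
a=cv2.resize(a,(400,360),interpolation=cv2.INTER_CUBIC);b=cv2.resize(b,(400,276),interpolation=cv2.INTER_CUBIC)
b=cv2.copyMakeBorder(b,0,84,0,0,cv2.BORDER_CONSTANT)
cv2.imwrite("pics/crop.png",np.clip(np.hstack([a,b])*1.6,0,255).astype(np.uint8))
E
```

```text
scene table z 0.0009776545639011423
scene dark px [240. 189.] 413 mean [ 0.479 -0.088  0.054] lo [ 0.459 -0.141  0.01 ] hi [ 0.494 -0.047  0.085]
   rect ((473.2548828125, -95.01116943359375), (106.94571685791016, 18.242462158203125), 74.26618957519531)
scene dark px [286. 217.] 819 mean [0.479 0.086 0.056] lo [0.45  0.043 0.01 ] hi [0.506 0.13  0.084]
   rect ((472.3797607421875, 82.13706970214844), (31.194726943969727, 103.62416076660156), 29.517061233520508)
scene pink px [168. 221.] 946 mean [ 0.707 -0.151  0.078] lo [ 0.678 -0.21   0.044] hi [ 0.735 -0.072  0.108]
scene pink px [248. 276.] 1228 mean [0.714 0.143 0.09 ] lo [0.685 0.084 0.059] hi [0.745 0.221 0.12 ]
scene pine px [182. 235.] 623 mean [ 0.696 -0.115  0.033] lo [ 0.639 -0.205  0.025] hi [ 0.738 -0.072  0.038]
    [ 21  27  54  95 191 150  74   8   2   0   1   0   0   0   0   0   0]
scene pine px [375. 249.] 140 mean [0.4   0.335 0.027] lo [0.351 0.324 0.024] hi [0.445 0.346 0.031]
    [55 51 23  9  2  0  0  0  0  0  0  0  0  0  0  0  0]
scene pine px [251. 262.] 89 mean [0.656 0.104 0.049] lo [0.649 0.07  0.045] hi 
[... 959 characters left out ...]
] 826 mean [0.705 0.129 0.093] lo [0.68  0.069 0.059] hi [0.739 0.202 0.119]
side pink px [396. 230.] 1304 mean [ 0.698 -0.163  0.078] lo [ 0.674 -0.224  0.043] hi [ 0.732 -0.085  0.104]
side pine px [321. 192.] 890 mean [0.68  0.118 0.045] lo [0.643 0.064 0.026] hi [0.742 0.207 0.052]
    [ 22  20  23  18  19  18  23  36  28  36  46 126 288 161  23   3   0]
side pine px [200. 189.] 99 mean [0.396 0.33  0.027] lo [0.352 0.321 0.024] hi [0.441 0.341 0.03 ]
    [40 35 22  2  0  0  0  0  0  0  0  0  0  0  0  0  0]
side pine px [382. 247.] 1135 mean [ 0.669 -0.156  0.034] lo [ 0.635 -0.221  0.025] hi [ 0.726 -0.079  0.038]
    [ 35  38  51  96 366 445  83   5   1   1   0   0   2   2   4   3   3]
```

View pics/crop.png

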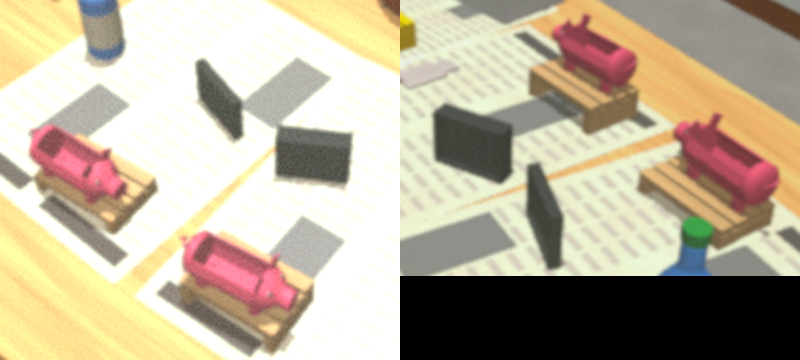

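The crop confirms the layout. The thick (deep) tray is on the left, facing the taller pine stand. The thin (shallow) tray is on the right, facing the low stand. The decks measure about 48 and 33 mm high, which matches. Next I'll move above the work for a wrist view.

Emit:
{"name": "jog_arm", "arguments": {"steps": [{"linear":[-0.03,-0.033,-0.012],"delta_rot":[0,0,0],"grip":0.0},{"linear":[-0.03,-0.033,-0.012],"delta_rot":[0,0,0],"grip":0.0},{"linear":[-0.03,-0.033,-0.012],"delta_rot":[0,0,0],"grip":0.0},{"linear":[-0.03,-0.033,-0.012],"delta_rot":[0,0,0],"grip":0.0},{"linear":[-0.03,-0.033,-0.012],"delta_rot":[0,0,0],"grip":0.0},{"linear":[-0.03,-0.033,-0.012],"delta_rot":[0,0,0],"grip":0.0},{"linear":[-0.03,-0.033,-0.012],"delta_rot":[0,0,0],"grip":0.0},{"linear":[-0.03,-0.033,-0.012],"delta_rot":[0,0,0],"grip":0.0},{"linear":[-0.03,-0.033,-0.012],"delta_rot":[0,0,0],"grip":0.0},{"linear":[-0.03,-0.033,-0.012],"delta_rot":[0,0,0],"grip":0.0}]}}

```text
t: 1.15
tool_pos: [0.388, 0.161, 0.3517]
tool_rot: [0.593, 3.085, 0.0]
contact_force: [0.8, 0.2, -0.5]
opening: -0.0002
grip_force: 0.0
```

Emit:
{"name": "jog_arm", "arguments": {"steps": [{"linear":[-0.03,-0.033,0],"delta_rot":[0,0,0],"grip":0.0},{"linear":[-0.03,-0.033,0],"delta_rot":[0,0,0],"grip":0.0},{"linear":[-0.03,-0.033,0],"delta_rot":[0,0,0],"grip":0.0},{"linear":[-0.03,-0.033,0],"delta_rot":[0,0,0],"grip":0.0},{"linear":[0,0,0],"delta_rot":[0,0,-7.3],"grip":0.0},{"linear":[0,0,0],"delta_rot":[0,0,-7.3],"grip":0.0},{"linear":[0,0,0],"delta_rot":[0,0,-7.3],"grip":0.0},{"linear":[0,0,0],"delta_rot":[0,0,0],"grip":0.0}]}}

```text
t: 1.95
tool_pos: [0.4504, -0.0045, 0.3509]
tool_rot: [0.003, -3.141, -0.0]
contact_force: [-0.9, 0.8, 0.2]
opening: 0.0003
grip_force: 0.0
```

```bash
cat >> h.py <<'E'
def tool():
    o=ctrl.get_obs();R=cv2.Rodrigues(o["tool_rot"])[0]
    print("t",o["t"],"pos",o["tool_pos"].round(4),"x",R[:,0].round(3),"y",R[:,1].round(3),"F",o["contact_force"].round(2),"open",round(o["opening"],4))
    return o,R
def plan(target):
    o,R=tool();print("linear for",target,(R.T@(np.array(target)-o["tool_pos"])).round(4))
def snap(name,tag):
    o=ctrl.get_obs();im,d=ctrl.get_image(name);cv2.imwrite(f"pics/{tag}.png",im[:,:,::-1]);np.savez(f"pics/{tag}.npz",im=im,d=d)
    W=world(name,d,o);hsv=cv2.cvtColor(im,cv2.COLOR_RGB2HSV).astype(int)
    box=(W[...,0]>.35)&(W[...,0]<.95)&(W[...,1]>-.3)&(W[...,1]<.3)&(d>0)
    print("table z",np.median(W[box&(abs(W[...,2])<.01)][:,2]).round(4))
    return im.astype(int),W,hsv,box
E
python3 - <<'E'
from h import *
tool()
im,W,hsv,box=snap("wrist","w1")
pine=(box&(W[...,2]>.028)&(W[...,2]<.055)&(hsv[...,0]>6)&(hsv[...,0]<24)&(hsv[...,1]>60)).astype(np.uint8)
dark=(box&(W[...,2]>.008)&(im.max(-1)<80)&(hsv[...,1]<90)).astype(np.uint8)
pine=cv2.morphologyEx(pine,cv2.MORPH_CLOSE,np.ones((5,5)))
for nm,m in [("dark",dark),("pine",pine)]:
    k,l,s,c=cv2.connectedComponentsWithStats(m)
    for i in range(1,k):
        if s[i,4]<150: continue
        p=W[l==i];r=cv2.minAreaRect(p[:,:2].astype(np.float32)*1000)
        print(nm,c[i].round(),s[i,4],p.mean(0).round(3),"z",np.percentile(p[:,2],[5,50,95]).round(3),r, cv2.boxPoints(r).round().tolist())
E
```

```text
t 1.95 pos [ 0.4504 -0.0045  0.3509] x [-1.    -0.002  0.001] y [-0.002  1.     0.   ] F [-0.95  0.79  0.16] open 0.0003
table z 0.0009
dark [356. 183.] 2438 [0.469 0.078 0.078] z [0.058 0.08  0.081] ((470.206298828125, 78.02671813964844), (30.04625701904297, 106.60910034179688), 29.78081703186035) [[431.0, 117.0], [484.0, 24.0], [510.0, 39.0], [457.0, 132.0]]
dark [205. 176.] 692 [ 0.467 -0.104  0.043] z [0.01  0.029 0.081] ((468.4337158203125, -98.78688049316406), (106.5630874633789, 13.081570625305176), 72.07478332519531) [[446.0, -147.0], [458.0, -151.0], [491.0, -50.0], [479.0, -46.0]]
dark [297. 364.] 34210 [ 0.441 -0.002  0.414] z [0.378 0.418 0.435] ((575.1722412109375, 11.176712036132812), (439.5919494628906, 284.9136047363281), 83.42213439941406) [[408.0, -191.0], [692.0, -223.0], [742.0, 213.0], [459.0, 246.0]]
pine [182. 306.] 2682 [ 0.657 -0.149  0.035] z [0.028 0.033 0.034] ((576.6162109375, -80.27578735351562), (133.7940673828125, 405.3889465332031), 51.078433990478516) [[377.0, -5.0], [692.0, -260.0], [776.0, -156.0], [461.0, 99.0]]
pine [398. 313.] 2108 [0.66  0.154 0.048] z [0.037 0.047 0.049] ((580.528076171875, 75.11502075195312), (418.1736145019531, 129.0906524658203), 38.625789642333984) [[377.0, -5.0], [457.0, -106.0], [784.0, 155.0], [704.0, 256.0]]
```

View pics/w1.png

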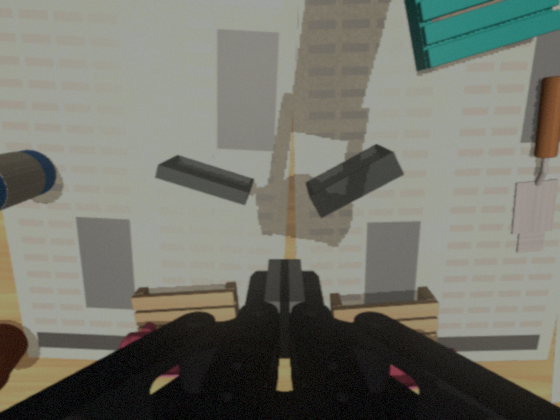

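The wrist view shows the shallow tray at px (205,180), the deep tray at (355,180) and the stand fronts at (186,290) and (384,298). Now I'll fit the stand front edges.

```bash
cat > st.py <<'E'
from h import *
def stands(W,hsv):
    out={}
    for nm,z0,s in [("low",.033,-1),("high",.048,1)]:
        m=(abs(W[...,2]-z0)<.005)&(hsv[...,0]>6)&(hsv[...,0]<26)&(hsv[...,1]>50)&(s*W[...,1]>.04)&(s*W[...,1]<.26)&(W[...,0]>.58)&(W[...,0]<.78)
        m=cv2.morphologyEx(m.astype(np.uint8),cv2.MORPH_OPEN,np.ones((3,3)))>0
        p=W[m][:,:2]
        ys=np.arange(p[:,1].min()+.006,p[:,1].max()-.006,.004)
        e=np.array([[p[abs(p[:,1]-y)<.003][:,0].min(),y] for y in ys if (abs(p[:,1]-y)<.003).sum()>3])
        vx,vy,x0,y0=cv2.fitLine(e.astype(np.float32),cv2.DIST_HUBER,0,.001,.001).ravel()
        yaw=np.arctan2(-vx*np.sign(vy),abs(vy));f=np.array([np.cos(yaw),np.sin(yaw)]);g=np.array([-f[1],f[0]])
        fr=p[(p@f-np.array([x0,y0])@f)<.03];lat=fr@g;res=np.abs((e-[x0,y0])@f)
        lo,hi=np.percentile(lat,[.5,99.5]);c=f*(np.array([x0,y0])@f)+g*(lo+hi)/2
        print(nm,"yaw",yaw.round(3),"width",(hi-lo).round(4),"res",np.median(res).round(4),"front mid",c.round(4),"home",(c+.024*f).round(4))
E
python3 - <<'E'
from st import *
for n,o in [("wrist","w1"),("scene","scene0"),("side","side0")]:
    z=np.load(f"pics/{o}.npz");W=world(n,z["d"],ctrl.get_obs());print(n)
    stands(W,cv2.cvtColor(z["im"],cv2.COLOR_RGB2HSV).astype(int))
E
```

```text
wrist
low yaw 0.065 width 0.1441 res 0.0002 front mid [ 0.6389 -0.1492] home [ 0.6628 -0.1476]
high yaw 0.078 width 0.1431 res 0.0002 front mid [0.6482 0.1362] home [0.6722 0.1381]
scene
low yaw 0.757 width 0.1578 res 0.0166 front mid [ 0.6816 -0.1531] home [ 0.6991 -0.1366]
high yaw 0.019 width 0.1413 res 0.0084 front mid [0.6564 0.1407] home [0.6804 0.1412]
side
low yaw 0.084 width 0.1453 res 0.0007 front mid [ 0.6373 -0.1511] home [ 0.6613 -0.1491]
high yaw 0.074 width 0.1486 res 0.0008 front mid [0.6462 0.136 ] home [0.6702 0.1378]
```

Emit:
{"name": "jog_arm", "arguments": {"steps": [{"linear":[0,0,0.015],"delta_rot":[0,0,8.3],"grip":0.0},{"linear":[0,0,0.015],"delta_rot":[0,0,8.3],"grip":0.0},{"linear":[0,0,0.015],"delta_rot":[0,0,8.3],"grip":0.0},{"linear":[0,0,0.015],"delta_rot":[0,0,8.3],"grip":0.0},{"linear":[0,0,0.015],"delta_rot":[0,0,8.3],"grip":0.0},{"linear":[0,0,0.015],"delta_rot":[0,0,8.3],"grip":0.0},{"linear":[0,0,0.015],"delta_rot":[0,0,8.3],"grip":0.0},{"linear":[0,0,0.015],"delta_rot":[0,0,8.3],"grip":0.0},{"linear":[0,0,0.015],"delta_rot":[0,0,8.3],"grip":0.0},{"linear":[0,0,0.015],"delta_rot":[0,0,8.3],"grip":0.0}]}}

```text
t: 3.0
tool_pos: [0.4504, -0.0041, 0.2006]
tool_rot: [2.089, 2.347, -0.0]
contact_force: [-0.1, 0.5, -0.3]
opening: 0.0001
grip_force: 0.0
```

Emit:
{"name": "jog_arm", "arguments": {"steps": [{"linear":[0,0,0.015],"delta_rot":[0,0,8.3],"grip":0.0},{"linear":[0,0,0.015],"delta_rot":[0,0,8.3],"grip":0.0},{"linear":[0,0,0.015],"delta_rot":[0,0,8.3],"grip":0.0},{"linear":[0,0,0],"delta_rot":[0,0,0],"grip":0.0}]}}

```text
t: 3.4
tool_pos: [0.4488, -0.0039, 0.1538]
tool_rot: [-2.536, -1.848, 0.005]
contact_force: [-0.4, 0.5, -0.4]
opening: 0.0004
grip_force: 0.0
```

Run:
```python
from h import *
print(ctrl.get_obs()["q"].round(3))
plan([.427,-.086,.156]);plan([.427,-.086,.070])
```

```text
[-0.175 -0.327  2.087 -0.     1.387  0.137]
t 3.4 pos [ 0.4488 -0.0039  0.1538] x [ 0.307  0.952 -0.001] y [ 0.952 -0.307 -0.005] F [-0.43  0.52 -0.43] open 0.0004
linear for [0.427, -0.086, 0.156] [-0.0849  0.0044 -0.0022]
t 3.4 pos [ 0.4488 -0.0039  0.1538] x [ 0.307  0.952 -0.001] y [ 0.952 -0.307 -0.005] F [-0.43  0.52 -0.43] open 0.0004
linear for [0.427, -0.086, 0.07] [-0.0848  0.0048  0.0838]
```

Emit:
{"name": "jog_arm", "arguments": {"steps": [{"linear":[-0.0283,0.0015,0],"delta_rot":[0,0,0],"grip":0.0},{"linear":[-0.0283,0.0015,0.01],"delta_rot":[0,0,0],"grip":0.0},{"linear":[-0.0283,0.0015,0.024],"delta_rot":[0,0,0],"grip":0.0},{"linear":[0,0,0.03],"delta_rot":[0,0,0],"grip":0.0},{"linear":[0,0,0.02],"delta_rot":[0,0,0],"grip":0.0},{"linear":[0,0.008,0],"delta_rot":[0,0,0],"grip":0.0},{"linear":[0,0.006,0],"delta_rot":[0,0,0],"grip":0.0},{"linear":[0,0.004,0],"delta_rot":[0,0,0],"grip":0.0},{"linear":[0,0.004,0],"delta_rot":[0,0,0],"grip":0.0},{"linear":[0,0.004,0],"delta_rot":[0,0,0],"grip":0.0}]}}

```text
t: 4.4
tool_pos: [0.4549, -0.0948, 0.0735]
tool_rot: [2.536, 1.852, 0.002]
contact_force: [-0.2, 0.4, 0.5]
opening: 0.0001
grip_force: 0.2
```

Emit:
{"name": "jog_arm", "arguments": {"steps": [{"linear":[0,0.004,0],"delta_rot":[0,0,0],"grip":0.0},{"linear":[0,0.004,0],"delta_rot":[0,0,0],"grip":0.0},{"linear":[0,0.004,0],"delta_rot":[0,0,0],"grip":0.0},{"linear":[0,0.004,0],"delta_rot":[0,0,0],"grip":0.0},{"linear":[0,0,0],"delta_rot":[0,0,0],"grip":0.0}]}}

```text
t: 4.9
tool_pos: [0.4712, -0.1001, 0.0745]
tool_rot: [2.535, 1.85, 0.004]
contact_force: [0.2, 0.5, 7.3]
opening: -0.0001
grip_force: 3.7
```

```bash
cat >> h.py <<'E'
def trays(name,tag,zlo=.008):
    im,W,hsv,box=snap(name,tag)
    m=(box&(W[...,2]>zlo)&(W[...,2]<.1)&(im.max(-1)<90)&(hsv[...,1]<90)&(W[...,0]<.72)).astype(np.uint8)
    k,l,s,c=cv2.connectedComponentsWithStats(m)
    for i in range(1,k):
        if s[i,4]<150: continue
        p=W[l==i];r=cv2.minAreaRect(p[:,:2].astype(np.float32)*1000)
        print(c[i].round(),s[i,4],"z",np.percentile(p[:,2],[5,50,95]).round(3),np.round(r[0]),np.round(r[1]),round(r[2],1), cv2.boxPoints(r).round().tolist())
E
python3 - <<'E'
from h import *
tool();trays("side","s2");trays("wrist","w2")
E
```

```text
t 4.9 pos [ 0.4712 -0.1001  0.0745] x [0.305 0.952 0.   ] y [ 0.952 -0.305  0.005] F [0.15 0.45 7.27] open -0.0001
table z 0.0023
[261. 217.] 875 z [0.012 0.043 0.083] [469.  77.] [ 34. 109.] 29.8 [[427.0, 116.0], [482.0, 21.0], [511.0, 38.0], [457.0, 133.0]]
[305. 259.] 732 z [0.009 0.044 0.093] [ 473. -104.] [110.  38.] 73.7 [[440.0, -152.0], [476.0, -162.0], [507.0, -56.0], [471.0, -46.0]]
table z 0.0011
[312. 223.] 9107 z [0.018 0.08  0.095] [482. -85.] [73. 37.] 71.4 [[452.0, -114.0], [488.0, -126.0], [511.0, -56.0], [475.0, -44.0]]
```

Run:
```python
import cv2,numpy as np
b=cv2.imread("pics/s2.png")[150:300,220:420];b=cv2.resize(b,(800,600),interpolation=cv2.INTER_CUBIC)
cv2.imwrite("pics/s2c.png",np.clip(b*1.6,0,255).astype(np.uint8))
```

```text
(no output)
```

View pics/s2c.png

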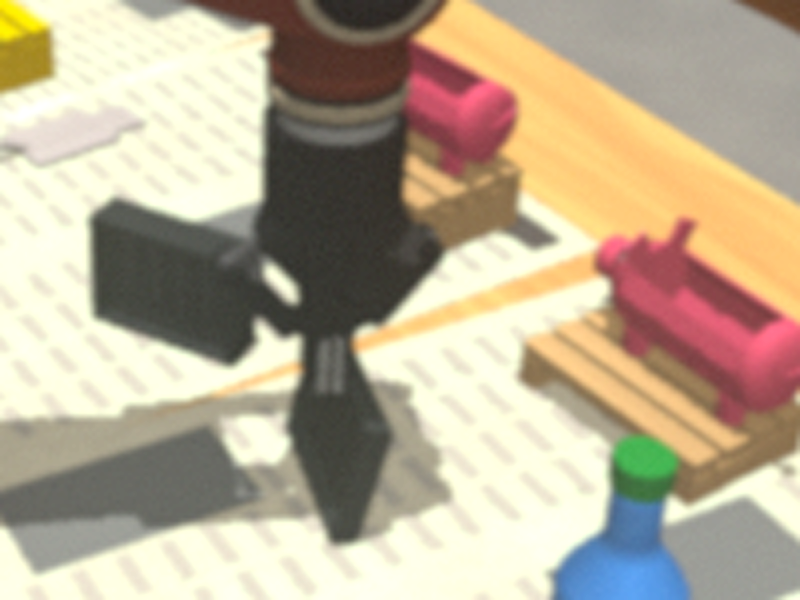

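Emit:
{"name": "jog_arm", "arguments": {"steps": [{"linear":[0,0,-0.002],"delta_rot":[0,0,0],"grip":0.0},{"linear":[0,0,-0.002],"delta_rot":[0,0,0],"grip":0.0},{"linear":[0,0,0],"delta_rot":[0,0,0],"grip":0.0}]}}

```text
t: 5.3
tool_pos: [0.4688, -0.0993, 0.0763]
tool_rot: [-2.538, -1.852, 0.0]
contact_force: [-0.1, -1.0, 1.4]
opening: -0.0001
grip_force: 0.0
```

Run:
```python
from h import *
tool()
im,W,hsv,box=snap("side","s3")
b=cv2.imread("pics/s3.png")[210:310,260:360];b=cv2.resize(b,(600,600),interpolation=cv2.INTER_CUBIC)
cv2.imwrite("pics/s3c.png",np.clip(b*2.2,0,255).astype(np.uint8))
# profile: dark pts near right end of tray (away from finger), along f vs z
f=np.array([.952,-.306]);g=np.array([.306,.952])
m=(im.max(-1)<90)&(hsv[...,1]<90)&(W[...,2]>.005)&(W[...,2]<.1)
p=W[m];a=(p[:,:2]-[.468,-.099])@f;l=(p[:,:2]-[.468,-.099])@g
s=(l<-.02)&(l>-.06)&(abs(a)<.1)
for z in np.arange(.005,.095,.01):
    q=a[s&(abs(p[:,2]-z)<.005)]
    if len(q): print(z.round(3),len(q),q.min().round(4),np.median(q).round(4),q.max().round(4))
```

```text
t 5.3 pos [ 0.4688 -0.0993  0.0763] x [ 0.305  0.952 -0.   ] y [ 0.952 -0.305 -0.   ] F [-0.1  -0.97  1.41] open -0.0001
table z 0.0023
0.005 23 -0.094 0.0109 0.0194
0.015 105 -0.0005 0.0173 0.0339
0.025 104 0.0062 0.034 0.0533
0.035 89 0.0238 0.0502 0.0645
0.045 66 0.0395 0.0607 0.0723
0.055 38 0.0553 0.0656 0.0703
```

View pics/s3c.png

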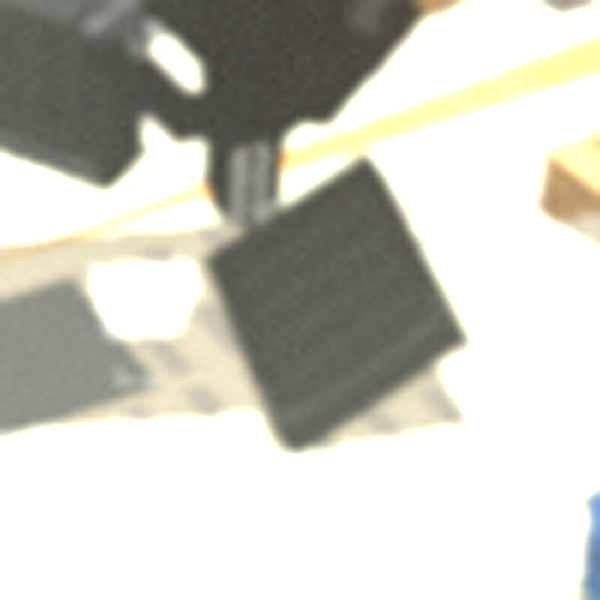

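It had just passed its balance point and is now falling freely. I'll rise and turn for the deep tray.

Emit:
{"name": "jog_arm", "arguments": {"steps": [{"linear":[0,0,-0.014],"delta_rot":[0,0,-7.9],"grip":0.0},{"linear":[0,0,-0.014],"delta_rot":[0,0,-7.9],"grip":0.0},{"linear":[0,0,-0.014],"delta_rot":[0,0,-7.9],"grip":0.0},{"linear":[0,0,-0.014],"delta_rot":[0,0,-7.9],"grip":0.0},{"linear":[0,0,-0.014],"delta_rot":[0,0,-7.9],"grip":0.0},{"linear":[0,0,-0.014],"delta_rot":[0,0,-7.9],"grip":0.0},{"linear":[0,0,0],"delta_rot":[0,0,0],"grip":0.0}]}}

```text
t: 6.05
tool_pos: [0.4699, -0.0998, 0.1622]
tool_rot: [1.578, 2.712, 0.001]
contact_force: [0.4, -0.3, -0.3]
opening: 0.0
grip_force: 0.0
```

Run:
```python
from h import *
plan([.431,.056,.155])
trays("side","s4");trays("wrist","w4")
```

```text
t 6.05 pos [ 0.4699 -0.0998  0.1622] x [-0.494  0.869 -0.003] y [0.869 0.494 0.002] F [ 0.43 -0.29 -0.32] open 0.0
linear for [0.431, 0.056, 0.155] [0.1547 0.0431 0.0068]
table z 0.0023
[264. 217.] 1004 z [0.012 0.048 0.083] [470.  77.] [ 35. 109.] 30.3 [[427.0, 115.0], [482.0, 21.0], [512.0, 39.0], [457.0, 133.0]]
[320. 266.] 435 z [0.009 0.015 0.019] [ 515. -115.] [114.  81.] 72.2 [[460.0, -157.0], [537.0, -182.0], [571.0, -74.0], [494.0, -49.0]]
table z 0.0011
[438.  31.] 3563 z [0.03  0.08  0.081] [491.  42.] [30. 26.] 29.1 [[471.0, 46.0], [484.0, 23.0], [510.0, 38.0], [497.0, 61.0]]
[330. 225.] 2144 z [0.009 0.016 0.017] [ 518. -115.] [107.  80.] 72.2 [[463.0, -154.0], [539.0, -178.0], [572.0, -76.0], [496.0, -52.0]]
[480. 275.] 337 z [0.008 0.015 0.028] [668. -81.] [68. 14.] 5.3 [[634.0, -77.0], [635.0, -91.0], [703.0, -85.0], [701.0, -71.0]]
[449. 301.] 390 z [0.023 0.026 0.03 ] [ 638. -113.] [ 3. 73.] 4.8 [[633.0, -77.0], [639.0, -150.0], [642.0, -149.0], [636.0, -77.0]]
```

The shallow tray lies flat at (0.518, -0.115) with yaw -17.8°. Now the deep one.

Emit:
{"name": "jog_arm", "arguments": {"steps": [{"linear":[0.039,0.0108,0],"delta_rot":[0,0,0],"grip":0.0},{"linear":[0.039,0.0108,0],"delta_rot":[0,0,0],"grip":0.0},{"linear":[0.039,0.0108,0],"delta_rot":[0,0,0],"grip":0.0},{"linear":[0.038,0.0108,0.012],"delta_rot":[0,0,0],"grip":0.0},{"linear":[0,0,0.03],"delta_rot":[0,0,0],"grip":0.0},{"linear":[0,0,0.03],"delta_rot":[0,0,0],"grip":0.0},{"linear":[0,0,0.02],"delta_rot":[0,0,0],"grip":0.0},{"linear":[0,0.006,0],"delta_rot":[0,0,0],"grip":0.0},{"linear":[0,0.006,0],"delta_rot":[0,0,0],"grip":0.0},{"linear":[0,0.004,0],"delta_rot":[0,0,0],"grip":0.0}]}}

```text
t: 7.15
tool_pos: [0.4453, 0.0648, 0.0696]
tool_rot: [1.579, 2.714, 0.002]
contact_force: [-0.9, -0.6, -0.1]
opening: -0.0
grip_force: 0.0
```

Emit:
{"name": "jog_arm", "arguments": {"steps": [{"linear":[0,0.004,0],"delta_rot":[0,0,0],"grip":0.0},{"linear":[0,0.004,0],"delta_rot":[0,0,0],"grip":0.0},{"linear":[0,0.004,0],"delta_rot":[0,0,0],"grip":0.0},{"linear":[0,0.004,0],"delta_rot":[0,0,0],"grip":0.0},{"linear":[0,0.004,0],"delta_rot":[0,0,0],"grip":0.0}]}}

```text
t: 7.65
tool_pos: [0.4614, 0.0747, 0.0684]
tool_rot: [1.579, 2.716, 0.0]
contact_force: [-0.0, -0.7, 0.7]
opening: -0.0003
grip_force: 0.0
```

Emit:
{"name": "jog_arm", "arguments": {"steps": [{"linear":[0,0.004,0],"delta_rot":[0,0,0],"grip":0.0},{"linear":[0,0.004,0],"delta_rot":[0,0,0],"grip":0.0}]}}

```text
t: 7.85
tool_pos: [0.4682, 0.0786, 0.0682]
tool_rot: [-1.579, -2.716, 0.0]
contact_force: [0.4, 0.2, -0.5]
opening: -0.0001
grip_force: 0.0
```

Run:
```python
from h import *
tool()
trays("side","s5")
```

```text
t 7.85 pos [0.4682 0.0786 0.0682] x [-0.495  0.869  0.   ] y [ 0.869  0.495 -0.   ] F [ 0.38  0.16 -0.54] open -0.0001
table z 0.0023
[267. 217.] 1204 z [0.011 0.038 0.085] [482.  84.] [ 65. 111.] 34.4 [[424.0, 111.0], [486.0, 19.0], [540.0, 56.0], [478.0, 148.0]]
[321. 267.] 409 z [0.009 0.015 0.019] [ 515. -116.] [112.  81.] 72.1 [[459.0, -157.0], [536.0, -182.0], [570.0, -75.0], [493.0, -51.0]]
```

Emit:
{"name": "jog_arm", "arguments": {"steps": [{"linear":[0,0.004,0],"delta_rot":[0,0,0],"grip":0.0},{"linear":[0,0.004,0],"delta_rot":[0,0,0],"grip":0.0},{"linear":[0,0.004,0],"delta_rot":[0,0,0],"grip":0.0}]}}

```text
t: 8.2
tool_pos: [0.4787, 0.0846, 0.0683]
tool_rot: [1.579, 2.716, 0.0]
contact_force: [0.4, 0.2, 0.5]
opening: -0.0001
grip_force: 0.0
```

Run:
```python
from h import *
tool()
trays("side","s6");trays("side","s7")
```

```text
t 8.2 pos [0.4787 0.0846 0.0683] x [-0.495  0.869  0.   ] y [0.869 0.495 0.   ] F [0.4  0.25 0.49] open -0.0001
table z 0.0023
[273. 217.] 756 z [0.009 0.024 0.089] [510. 101.] [106. 110.] 28.9 [[437.0, 123.0], [490.0, 27.0], [583.0, 78.0], [530.0, 174.0]]
[320. 266.] 417 z [0.009 0.015 0.019] [ 515. -116.] [111.  81.] 72.3 [[460.0, -156.0], [537.0, -181.0], [570.0, -76.0], [493.0, -51.0]]
table z 0.0023
[274. 217.] 753 z [0.009 0.024 0.087] [510. 100.] [105. 110.] 27.6 [[438.0, 125.0], [489.0, 27.0], [582.0, 76.0], [531.0, 173.0]]
[320. 267.] 415 z [0.009 0.015 0.019] [ 515. -116.] [112.  80.] 72.1 [[460.0, -157.0], [536.0, -181.0], [570.0, -75.0], [494.0, -51.0]]
```

Emit:
{"name": "jog_arm", "arguments": {"steps": [{"linear":[0,0,-0.03],"delta_rot":[0,0,0],"grip":0.0},{"linear":[0,0,-0.03],"delta_rot":[0,0,0],"grip":0.0},{"linear":[0,0,-0.03],"delta_rot":[0,0,0],"grip":0.04},{"linear":[0,0,-0.03],"delta_rot":[0,0,0],"grip":0.04},{"linear":[0,0,0],"delta_rot":[0,0,0],"grip":0.04}]}}

```text
t: 8.8
tool_pos: [0.4813, 0.0845, 0.1938]
tool_rot: [1.575, 2.709, 0.008]
contact_force: [-0.0, -0.6, -0.1]
opening: 0.0398
grip_force: 0.0
```

Run:
```python
from h import *
tool()
trays("wrist","w8");trays("side","s8",.015)
```

```text
t 8.8 pos [0.4813 0.0845 0.1938] x [-0.495  0.869 -0.005] y [0.869 0.495 0.008] F [-0.03 -0.62 -0.14] open 0.0398
table z 0.0008
[345. 192.] 3065 z [0.01  0.029 0.031] [520. 107.] [ 80. 108.] 29.4 [[459.0, 134.0], [512.0, 40.0], [582.0, 79.0], [529.0, 173.0]]
[441. 283.] 456 z [0.01  0.03  0.044] [660.  87.] [18. 42.] 7.9 [[648.0, 107.0], [654.0, 65.0], [673.0, 67.0], [667.0, 109.0]]
[259. 349.] 721 z [0.009 0.015 0.017] [548. -84.] [46. 91.] 28.4 [[506.0, -55.0], [550.0, -135.0], [590.0, -113.0], [547.0, -33.0]]
table z 0.0023
[274. 216.] 557 z [0.016 0.026 0.033] [518. 105.] [ 86. 109.] 28.8 [[454.0, 132.0], [507.0, 36.0], [582.0, 77.0], [529.0, 173.0]]
[320. 267.] 203 z [0.015 0.017 0.02 ] [ 515. -117.] [109.  81.] 71.7 [[460.0, -156.0], [537.0, -182.0], [571.0, -78.0], [494.0, -52.0]]
```

Both trays are flat: deep at (0.520, 0.107), yaw 29.4°. I'll grasp the deep tray's near wall and drag it.

Emit:
{"name": "jog_arm", "arguments": {"steps": [{"linear":[0,0.0067,0.02],"delta_rot":[0,0,0],"grip":0.04},{"linear":[0,0,0.04],"delta_rot":[0,0,0],"grip":0.04},{"linear":[0,0,0.04],"delta_rot":[0,0,0],"grip":0.04},{"linear":[0,0,0.035],"delta_rot":[0,0,0],"grip":0.04},{"linear":[0,0,0.025],"delta_rot":[0,0,0],"grip":0.04},{"linear":[0,0,0.015],"delta_rot":[0,0,0],"grip":0.04},{"linear":[0,0,0.009],"delta_rot":[0,0,0],"grip":0.04},{"linear":[0,0,0],"delta_rot":[0,0,0],"grip":0.04}]}}

```text
t: 9.7
tool_pos: [0.4831, 0.0877, 0.0033]
tool_rot: [-1.578, -2.713, 0.003]
contact_force: [0.2, -0.1, 0.1]
opening: 0.0398
grip_force: 0.0
```

Emit:
{"name": "jog_arm", "arguments": {"steps": [{"linear":[0,0,0],"delta_rot":[0,0,0],"grip":0.0},{"linear":[0,0,0],"delta_rot":[0,0,0],"grip":0.0},{"linear":[0,0,0],"delta_rot":[0,0,0],"grip":0.0},{"linear":[0,0,0],"delta_rot":[0,0,0],"grip":0.0},{"linear":[0,0,0],"delta_rot":[0,0,0],"grip":0.0}], "newtons": 30}}

```text
t: 10.2
tool_pos: [0.4843, 0.0877, 0.0044]
tool_rot: [1.579, 2.716, 0.0]
contact_force: [-0.2, 0.8, 2.0]
opening: 0.0034
grip_force: 31.4
```

Run:
```python
from h import *
tool();trays("side","s9",.015);plan([.522,.126,.012])
```

```text
t 10.2 pos [0.4843 0.0877 0.0044] x [-0.495  0.869 -0.   ] y [0.869 0.495 0.   ] F [-0.22  0.76  1.96] open 0.0034
table z 0.0023
[271. 214.] 829 z [0.017 0.033 0.096] [499.  87.] [151.  98.] 1.7 [[422.0, 133.0], [425.0, 36.0], [576.0, 40.0], [574.0, 138.0]]
[321. 268.] 176 z [0.016 0.017 0.019] [ 514. -118.] [109.  80.] 71.5 [[459.0, -157.0], [535.0, -182.0], [570.0, -79.0], [494.0, -53.0]]
t 10.25 pos [0.4843 0.0877 0.0044] x [-0.495  0.869 -0.   ] y [0.869 0.495 0.   ] F [-0.23  0.17  2.04] open 0.0037
linear for [0.522, 0.126, 0.012] [ 0.0147  0.0517 -0.0076]
```

Emit:
{"name": "jog_arm", "arguments": {"steps": [{"linear":[0,0,0],"delta_rot":[0,0,6.3],"grip":0.0},{"linear":[0,0,0],"delta_rot":[0,0,6.3],"grip":0.0},{"linear":[0,0,0],"delta_rot":[0,0,6.3],"grip":0.0},{"linear":[0,0,0],"delta_rot":[0,0,6.2],"grip":0.0},{"linear":[0.0118,0.0135,0],"delta_rot":[0,0,0],"grip":0.0},{"linear":[0.0118,0.0135,0],"delta_rot":[0,0,0],"grip":0.0},{"linear":[0.0118,0.0135,0],"delta_rot":[0,0,0],"grip":0.0},{"linear":[0,0,0],"delta_rot":[0,0,0],"grip":0.0}]}}

```text
t: 11.05
tool_pos: [0.5229, 0.127, 0.0045]
tool_rot: [2.13, 2.309, 0.001]
contact_force: [-0.3, -0.8, -1.2]
opening: 0.0031
grip_force: 31.1
```

Run:
```python
from h import *
tool();trays("side","s10",.015);trays("wrist","w10",.015)
```

```text
t 11.05 pos [0.5229 0.127  0.0045] x [-0.08   0.997  0.   ] y [0.997 0.08  0.001] F [-0.29 -0.77 -1.21] open 0.0031
table z 0.0023
[278. 203.] 896 z [0.018 0.052 0.096] [561. 126.] [204. 118.] 15.9 [[446.0, 155.0], [479.0, 42.0], [675.0, 97.0], [643.0, 211.0]]
[321. 269.] 172 z [0.015 0.018 0.02 ] [ 515. -117.] [111.  81.] 72.0 [[459.0, -158.0], [536.0, -183.0], [570.0, -77.0], [494.0, -52.0]]
table z 0.0007
[316. 338.] 55275 z [0.022 0.065 0.089] [531. 136.] [137.  88.] 4.6 [[459.0, 174.0], [466.0, 86.0], [603.0, 97.0], [596.0, 185.0]]
```

View pics/w10.png

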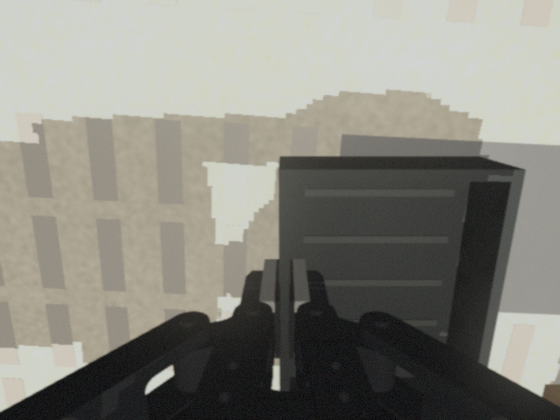

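The tray is held square in the fingers: near wall at column 285, left rim at row 160. Sliding it in.

Emit:
{"name": "jog_arm", "arguments": {"steps": [{"linear":[0,0.012,0],"delta_rot":[0,0,0],"grip":0.0},{"linear":[0,0.012,0],"delta_rot":[0,0,0],"grip":0.0},{"linear":[0,0.012,0],"delta_rot":[0,0,0],"grip":0.0},{"linear":[0,0.012,0],"delta_rot":[0,0,0],"grip":0.0},{"linear":[0,0.01,0],"delta_rot":[0,0,0],"grip":0.0},{"linear":[0,0.01,0],"delta_rot":[0,0,0],"grip":0.0}]}}

```text
t: 11.75
tool_pos: [0.5888, 0.1309, 0.0044]
tool_rot: [-2.131, -2.306, 0.003]
contact_force: [-4.3, -0.6, 6.6]
opening: 0.0035
grip_force: 32.2
```

Emit:
{"name": "jog_arm", "arguments": {"steps": [{"linear":[0,0.01,0],"delta_rot":[0,0,0],"grip":0.0},{"linear":[0,0.01,0],"delta_rot":[0,0,0],"grip":0.0},{"linear":[0,0.009,0],"delta_rot":[0,0,0],"grip":0.0},{"linear":[0,0,0],"delta_rot":[0,0,0],"grip":0.0}]}}

```text
t: 12.15
tool_pos: [0.6192, 0.1333, 0.0044]
tool_rot: [2.132, 2.307, 0.001]
contact_force: [1.5, 0.0, -0.5]
opening: 0.0031
grip_force: 31.1
```

Emit:
{"name": "jog_arm", "arguments": {"steps": [{"linear":[0,0,0],"delta_rot":[0,0,0],"grip":0.014},{"linear":[0,0,0],"delta_rot":[0,0,0],"grip":0.014},{"linear":[0,0,-0.02],"delta_rot":[0,0,0],"grip":0.014},{"linear":[0,0,-0.025],"delta_rot":[0,0,0],"grip":0.014},{"linear":[0,-0.015,-0.01],"delta_rot":[0,0,0],"grip":0.0},{"linear":[0,-0.015,0],"delta_rot":[0,0,0],"grip":0.0},{"linear":[0,0,0.025],"delta_rot":[0,0,0],"grip":0.0},{"linear":[0,0,0.022],"delta_rot":[0,0,0],"grip":0.0},{"linear":[0,0,0],"delta_rot":[0,0,0],"grip":0.0}]}}

```text
t: 13.05
tool_pos: [0.5843, 0.1309, 0.008]
tool_rot: [-2.128, -2.303, 0.01]
contact_force: [-0.3, -0.0, -1.0]
opening: -0.0
grip_force: 0.0
```

Emit:
{"name": "jog_arm", "arguments": {"steps": [{"linear":[0,0.008,0],"delta_rot":[0,0,0],"grip":0.0},{"linear":[0,0.006,0],"delta_rot":[0,0,0],"grip":0.0},{"linear":[0,0.004,0],"delta_rot":[0,0,0],"grip":0.0},{"linear":[0,0.004,0],"delta_rot":[0,0,0],"grip":0.0},{"linear":[0,0,0],"delta_rot":[0,0,0],"grip":0.0}]}}

```text
t: 13.55
tool_pos: [0.6118, 0.1333, 0.0131]
tool_rot: [2.131, 2.307, 0.002]
contact_force: [0.6, -0.3, 0.2]
opening: -0.0001
grip_force: 0.0
```

Run:
```python
from h import *
tool();im,W,hsv,box=snap("side","s11")
b=cv2.imread("pics/s11.png")[140:260,230:390];b=cv2.resize(b,(800,600),interpolation=cv2.INTER_CUBIC)
cv2.imwrite("pics/s11c.png",np.clip(b*1.7,0,255).astype(np.uint8))
```

```text
t 13.55 pos [0.6118 0.1333 0.0131] x [-0.079  0.997  0.   ] y [0.997 0.079 0.002] F [ 0.64 -0.31  0.2 ] open -0.0001
table z 0.0023
```

View pics/s11c.png

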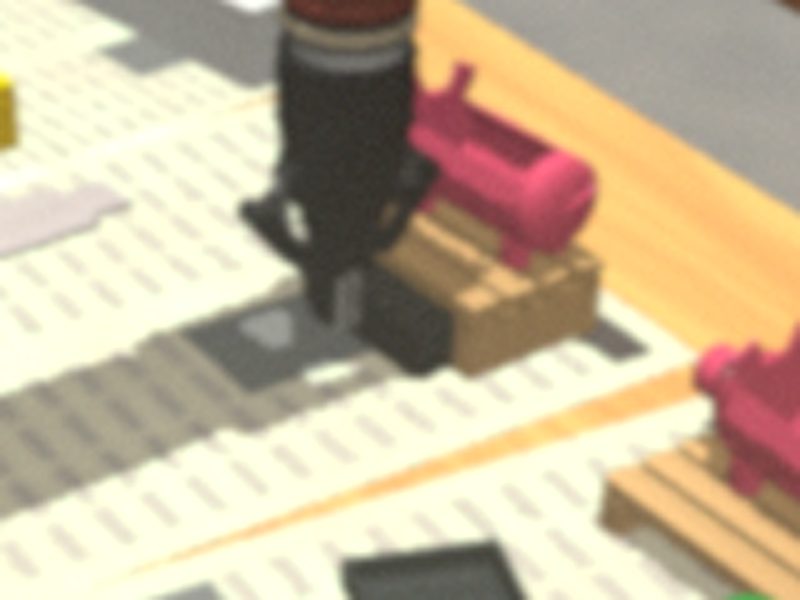

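The deep tray is inside the gap and square, with the finger just outside its near wall. Pushing it home gently.

Emit:
{"name": "jog_arm", "arguments": {"steps": [{"linear":[0,0.003,0],"delta_rot":[0,0,0],"grip":0.0},{"linear":[0,0.003,0],"delta_rot":[0,0,0],"grip":0.0},{"linear":[0,0.002,0],"delta_rot":[0,0,0],"grip":0.0}]}}

```text
t: 13.9
tool_pos: [0.6187, 0.1339, 0.0123]
tool_rot: [-2.132, -2.308, 0.0]
contact_force: [-0.2, -0.3, -0.2]
opening: 0.0
grip_force: 0.4
```

Emit:
{"name": "jog_arm", "arguments": {"steps": [{"linear":[0,0.002,0],"delta_rot":[0,0,0],"grip":0.0},{"linear":[0,0.002,0],"delta_rot":[0,0,0],"grip":0.0}]}}

```text
t: 14.1
tool_pos: [0.6195, 0.1337, 0.0122]
tool_rot: [-2.128, -2.304, 0.011]
contact_force: [-16.7, -2.6, 13.3]
opening: -0.0003
grip_force: 8.6
```

Emit:
{"name": "jog_arm", "arguments": {"steps": [{"linear":[0,0.002,0],"delta_rot":[0,0,0],"grip":0.0}]}}

```text
t: 14.2
tool_pos: [0.6197, 0.1337, 0.0122]
tool_rot: [-2.125, -2.302, 0.018]
contact_force: [-23.0, -4.0, 18.0]
opening: 0.0002
grip_force: 12.3
```

Firm contact at the expected place. Backing off to check.

Emit:
{"name": "jog_arm", "arguments": {"steps": [{"linear":[0,-0.01,0],"delta_rot":[0,0,0],"grip":0.0},{"linear":[0,-0.03,-0.01],"delta_rot":[0,0,0],"grip":0.0},{"linear":[0,-0.03,-0.04],"delta_rot":[0,0,0],"grip":0.04},{"linear":[-0.03,-0.03,-0.04],"delta_rot":[0,0,0],"grip":0.04},{"linear":[-0.04,-0.03,-0.04],"delta_rot":[0,0,0],"grip":0.04},{"linear":[-0.045,-0.01,-0.03],"delta_rot":[0,0,0],"grip":0.04},{"linear":[-0.045,0,0],"delta_rot":[0,0,0],"grip":0.04},{"linear":[-0.045,0,0],"delta_rot":[0,0,0],"grip":0.04},{"linear":[0,0,0],"delta_rot":[0,0,0],"grip":0.04}]}}

```text
t: 15.1
tool_pos: [0.5121, -0.0675, 0.1561]
tool_rot: [2.136, 2.299, 0.0]
contact_force: [-0.9, 1.0, 0.3]
opening: 0.0401
grip_force: 0.0
```

Run:
```python
from st import *
tool();trays("side","s12",.01);trays("wrist","w12")
for n,o in [("side","s12")]:
    z=np.load(f"pics/{o}.npz");W=world(n,z["d"],ctrl.get_obs())
    h=cv2.cvtColor(z["im"],cv2.COLOR_RGB2HSV).astype(int)
    try: stands(W,h)
    except Exception as e: print(e)
    f=np.array([.997,.078]);g=np.array([-.078,.997]);P=W.reshape(-1,3);dk=(z["im"].max(-1)<90).ravel()
    q=P[dk&(P[:,2]>.025)&(P[:,2]<.036)&(P[:,0]>.6)&(P[:,0]<.68)&(P[:,1]>.05)&(P[:,1]<.23)]
    e=(q[:,:2]-[.672,.138]);print("deep rim along",np.percentile(e@f,[1,5,95,99]).round(4),"lat",np.percentile(e@g,[1,99]).round(4))
    for lo in np.arange(-.055,.055,.022):
        s=e[(e@g>lo)&(e@g<lo+.022)]
        if len(s)>3: print(lo.round(3),len(s),np.percentile(s@f,5).round(4))
```

```text
t 15.1 pos [ 0.5121 -0.0675  0.1561] x [-0.073  0.997 -0.002] y [0.997 0.073 0.002] F [-0.93  1.04  0.25] open 0.0401
table z 0.0023
[320. 265.] 376 z [0.011 0.016 0.019] [ 515. -115.] [113.  81.] 72.0 [[459.0, -157.0], [536.0, -182.0], [571.0, -74.0], [494.0, -49.0]]
table z 0.001
[497.   5.] 450 z [0.01  0.023 0.031] [647.  80.] [ 7. 22.] 82.3 [[636.0, 78.0], [657.0, 75.0], [658.0, 82.0], [637.0, 85.0]]
[296. 246.] 2283 z [0.009 0.016 0.017] [ 518. -115.] [108.  80.] 72.3 [[464.0, -154.0], [540.0, -178.0], [573.0, -76.0], [496.0, -51.0]]
[455. 222.] 279 z [0.008 0.013 0.017] [659. -76.] [53. 13.] 18.2 [[632.0, -78.0], [636.0, -90.0], [686.0, -74.0], [682.0, -62.0]]
[433. 275.] 223 z [0.024 0.027 0.029] [ 638. -120.] [ 2. 86.] 3.6 [[635.0, -78.0], [640.0, -163.0], [642.0, -163.0], [637.0, -77.0]]
low yaw 0.088 width 0.1426 res 0.0009 front mid [ 0.6371 -0.1529] home [ 0.6611 -0.1508]
high yaw 0.067 width 0.101 res 0.0078 front mid [0.6555 0.1122] home [0.6794 0.1138]
deep rim along [-0.0424 -0.0414 -0.0044 -0.0005] lat [-0.075  -0.0129]
-0.055 20 -0.0419
-0.033 14 -0.042
```

The deep tray's near rim is 40 mm in front of the home point, so it is home (the side camera reads 2 mm short). Now the shallow tray.

Emit:
{"name": "jog_arm", "arguments": {"steps": [{"linear":[0,0,0],"delta_rot":[0,0,7.3],"grip":0.04},{"linear":[0,0,0],"delta_rot":[0,0,7.3],"grip":0.04},{"linear":[0,0,0],"delta_rot":[0,0,7.3],"grip":0.04},{"linear":[0,0,0],"delta_rot":[0,0,0],"grip":0.04}]}}

```text
t: 15.6
tool_pos: [0.5114, -0.0616, 0.1547]
tool_rot: [-2.529, -1.863, -0.0]
contact_force: [0.9, 0.6, -0.0]
opening: 0.0402
grip_force: 0.0
```

Run:
```python
from h import *
plan([.4815,-.1035,.006])
```

```text
t 15.6 pos [ 0.5114 -0.0616  0.1547] x [0.296 0.955 0.   ] y [ 0.955 -0.296 -0.   ] F [ 0.9   0.64 -0.05] open 0.0402
linear for [0.4815, -0.1035, 0.006] [-0.049  -0.0161  0.1487]
```

Emit:
{"name": "jog_arm", "arguments": {"steps": [{"linear":[-0.025,-0.008,0],"delta_rot":[0,0,0],"grip":0.04},{"linear":[-0.024,-0.008,0],"delta_rot":[0,0,0],"grip":0.04},{"linear":[0,0,0.035],"delta_rot":[0,0,0],"grip":0.04},{"linear":[0,0,0.035],"delta_rot":[0,0,0],"grip":0.04},{"linear":[0,0,0.03],"delta_rot":[0,0,0],"grip":0.04},{"linear":[0,0,0.025],"delta_rot":[0,0,0],"grip":0.04},{"linear":[0,0,0.015],"delta_rot":[0,0,0],"grip":0.04},{"linear":[0,0,0],"delta_rot":[0,0,0],"grip":0.04}]}}

```text
t: 16.4
tool_pos: [0.4794, -0.1033, 0.0123]
tool_rot: [-2.524, -1.862, 0.005]
contact_force: [-0.1, 0.9, -0.1]
opening: 0.04
grip_force: 0.0
```

Run:
```python
from h import *
plan([.4815,-.1035,.005])
```

```text
t 16.4 pos [ 0.4794 -0.1033  0.0123] x [0.295 0.956 0.001] y [ 0.956 -0.295 -0.006] F [-0.05  0.87 -0.09] open 0.04
linear for [0.4815, -0.1035, 0.005] [0.0004 0.0021 0.0072]
```

Emit:
{"name": "jog_arm", "arguments": {"steps": [{"linear":[0,0.002,0.006],"delta_rot":[0,0,0],"grip":0.04},{"linear":[0,0,0],"delta_rot":[0,0,0],"grip":0.0},{"linear":[0,0,0],"delta_rot":[0,0,0],"grip":0.0},{"linear":[0,0,0],"delta_rot":[0,0,0],"grip":0.0},{"linear":[0,0,0],"delta_rot":[0,0,0],"grip":0.0},{"linear":[0,0,0],"delta_rot":[0,0,0],"grip":0.0}], "newtons": 30}}

```text
t: 17.0
tool_pos: [0.4844, -0.1059, 0.0102]
tool_rot: [2.53, 1.86, 0.002]
contact_force: [-0.1, 1.3, 4.4]
opening: 0.0026
grip_force: 33.0
```

Run:
```python
from h import *
tool()
```

```text
t 17.0 pos [ 0.4844 -0.1059  0.0102] x [0.298 0.954 0.   ] y [ 0.954 -0.298  0.002] F [-0.09  1.3   4.43] open 0.0026
```

Emit:
{"name": "jog_arm", "arguments": {"steps": [{"linear":[0,0,0],"delta_rot":[0,0,-5.4],"grip":0.0},{"linear":[0,0,0],"delta_rot":[0,0,-5.4],"grip":0.0},{"linear":[0,0,0],"delta_rot":[0,0,-5.3],"grip":0.0},{"linear":[0,0,0],"delta_rot":[0,0,-5.3],"grip":0.0},{"linear":[-0.0141,0.0062,0],"delta_rot":[0,0,0],"grip":0.0},{"linear":[-0.0141,0.0062,0],"delta_rot":[0,0,0],"grip":0.0},{"linear":[-0.0141,0.0062,0],"delta_rot":[0,0,0],"grip":0.0},{"linear":[-0.0141,0.0062,0],"delta_rot":[0,0,0],"grip":0.0},{"linear":[0,0,0],"delta_rot":[0,0,0],"grip":0.0}]}}

```text
t: 17.9
tool_pos: [0.5138, -0.162, 0.0102]
tool_rot: [2.141, 2.295, 0.001]
contact_force: [1.8, -3.6, 5.1]
opening: 0.0027
grip_force: 32.9
```

Run:
```python
from st import *
o,R=tool();im,W,hsv,box=snap("wrist","w13")
tp=o["tool_pos"];P=W.reshape(-1,3)-tp
m=(box&(im.max(-1)<90)&(hsv[...,1]<90)).ravel()&(W[...,2].ravel()>.011)&(W[...,2].ravel()<.02)
a=P@R[:,1];l=P@R[:,0];b=m&(a>-.02)&(a<.1)&(abs(l)<.08)
print("along",np.percentile(a[b],[1,99]).round(4),"lat max",np.percentile(l[b],99).round(4))
for x in np.arange(0,.08,.01):
    s=b&(abs(a-x)<.004)
    if s.sum()>5: print(x.round(3),s.sum(),np.percentile(l[s],97).round(4))
for x in np.arange(0.0,.06,.01):
    s=b&(abs(l-x)<.004)
    if s.sum()>5: print("lat",x.round(3),s.sum(),np.percentile(a[s],[2,98]).round(4))
trays("side","s13")
```

```text
t 17.9 pos [ 0.5138 -0.162   0.0102] x [-0.069  0.998 -0.002] y [0.998 0.069 0.002] F [ 1.77 -3.64  5.09] open 0.0027
table z 0.0013
along [-0.0035  0.0773] lat max 0.0551
0.0 1599 0.0369
0.01 131 0.0552
0.02 273 0.0551
0.03 277 0.0551
0.04 275 0.0551
0.05 301 0.055
0.06 407 0.055
0.07 1003 0.055
lat 0.0 245 [-0.0011  0.0749]
lat 0.01 618 [-0.012   0.0771]
lat 0.02 446 [-0.0014  0.077 ]
lat 0.03 477 [-0.0014  0.0772]
lat 0.04 383 [-0.0008  0.0776]
lat 0.05 1609 [0.0142 0.077 ]
table z 0.0023
[304. 200.] 264 z [0.009 0.022 0.033] [648. 134.] [116.  46.] 89.7 [[625.0, 77.0], [670.0, 76.0], [671.0, 192.0], [625.0, 192.0]]
[338. 265.] 955 z [0.01  0.054 0.097] [ 519. -162.] [140. 108.] 4.1 [[446.0, -113.0], [454.0, -221.0], [593.0, -211.0], [585.0, -103.0]]
```

View pics/w13.png

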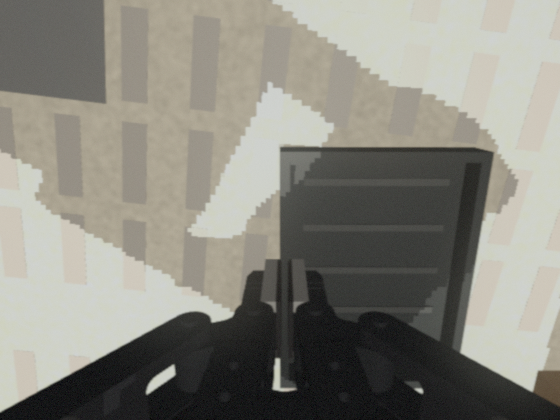

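The tray is square in the grip (left edge at 55 mm, front at 77 mm), within 2 mm of the stand's centre line. Sliding it in.

Emit:
{"name": "jog_arm", "arguments": {"steps": [{"linear":[0.001,0.012,0],"delta_rot":[0,0,0],"grip":0.0},{"linear":[0,0.012,0],"delta_rot":[0,0,0],"grip":0.0},{"linear":[0,0.012,0],"delta_rot":[0,0,0],"grip":0.0},{"linear":[0,0.01,0],"delta_rot":[0,0,0],"grip":0.0},{"linear":[0,0.01,0],"delta_rot":[0,0,0],"grip":0.0}]}}

```text
t: 18.5
tool_pos: [0.5667, -0.1549, 0.0101]
tool_rot: [-2.138, -2.297, 0.005]
contact_force: [-8.3, -1.1, 14.8]
opening: 0.0026
grip_force: 34.0
```

Emit:
{"name": "jog_arm", "arguments": {"steps": [{"linear":[0,0.01,0],"delta_rot":[0,0,0],"grip":0.0},{"linear":[0,0.01,0],"delta_rot":[0,0,0],"grip":0.0},{"linear":[0,0.01,0],"delta_rot":[0,0,0],"grip":0.0},{"linear":[0,0.009,0],"delta_rot":[0,0,0],"grip":0.0},{"linear":[0,0,0],"delta_rot":[0,0,0],"grip":0.0}]}}

```text
t: 19.0
tool_pos: [0.6074, -0.152, 0.0102]
tool_rot: [2.141, 2.299, -0.0]
contact_force: [-1.8, -0.5, 7.2]
opening: 0.0027
grip_force: 33.3
```

Emit:
{"name": "jog_arm", "arguments": {"steps": [{"linear":[0,0,0],"delta_rot":[0,0,0],"grip":0.014},{"linear":[0,0,0],"delta_rot":[0,0,0],"grip":0.014},{"linear":[0,0,-0.02],"delta_rot":[0,0,0],"grip":0.014},{"linear":[0,0,-0.015],"delta_rot":[0,0,0],"grip":0.014},{"linear":[0,-0.015,0],"delta_rot":[0,0,0],"grip":0.0},{"linear":[0,-0.015,0],"delta_rot":[0,0,0],"grip":0.0},{"linear":[0,0,0.018],"delta_rot":[0,0,0],"grip":0.0},{"linear":[0,0,0.017],"delta_rot":[0,0,0],"grip":0.0},{"linear":[0,0,0],"delta_rot":[0,0,0],"grip":0.0}]}}

```text
t: 19.9
tool_pos: [0.5745, -0.1535, 0.0059]
tool_rot: [-2.138, -2.294, 0.003]
contact_force: [-0.9, 1.2, -1.1]
opening: 0.0001
grip_force: 0.0
```

Emit:
{"name": "jog_arm", "arguments": {"steps": [{"linear":[0,0.008,0],"delta_rot":[0,0,0],"grip":0.0},{"linear":[0,0.006,0],"delta_rot":[0,0,0],"grip":0.0},{"linear":[0,0.004,0],"delta_rot":[0,0,0],"grip":0.0},{"linear":[0,0.004,0],"delta_rot":[0,0,0],"grip":0.0},{"linear":[0,0.003,0],"delta_rot":[0,0,0],"grip":0.0},{"linear":[0,0.003,0],"delta_rot":[0,0,0],"grip":0.0}]}}

```text
t: 20.5
tool_pos: [0.6052, -0.1527, 0.0096]
tool_rot: [-2.141, -2.298, 0.001]
contact_force: [-2.8, 0.4, 3.8]
opening: 0.0
grip_force: 2.1
```

Emit:
{"name": "jog_arm", "arguments": {"steps": [{"linear":[0,0.002,0],"delta_rot":[0,0,0],"grip":0.0},{"linear":[0,0,0],"delta_rot":[0,0,0],"grip":0.0}]}}

```text
t: 20.7
tool_pos: [0.6075, -0.1526, 0.0095]
tool_rot: [2.141, 2.298, 0.001]
contact_force: [-0.0, -0.4, 3.0]
opening: 0.0
grip_force: 1.8
```

Emit:
{"name": "jog_arm", "arguments": {"steps": [{"linear":[0,0.002,0],"delta_rot":[0,0,0],"grip":0.0},{"linear":[0,0.002,0],"delta_rot":[0,0,0],"grip":0.0}]}}

```text
t: 20.9
tool_pos: [0.6108, -0.1524, 0.0095]
tool_rot: [-2.142, -2.298, 0.001]
contact_force: [-3.3, 0.1, 5.2]
opening: -0.0002
grip_force: 3.2
```

Emit:
{"name": "jog_arm", "arguments": {"steps": [{"linear":[0,0.002,0],"delta_rot":[0,0,0],"grip":0.0},{"linear":[0,0,0],"delta_rot":[0,0,0],"grip":0.0}]}}

```text
t: 21.1
tool_pos: [0.6132, -0.1522, 0.0095]
tool_rot: [2.141, 2.298, 0.0]
contact_force: [-2.8, -0.5, 4.8]
opening: 0.0001
grip_force: 2.6
```

Emit:
{"name": "jog_arm", "arguments": {"steps": [{"linear":[0,0.002,0],"delta_rot":[0,0,0],"grip":0.0},{"linear":[0,0,0],"delta_rot":[0,0,0],"grip":0.0}]}}

```text
t: 21.3
tool_pos: [0.6151, -0.1521, 0.0095]
tool_rot: [2.142, 2.298, -0.0]
contact_force: [-2.6, -0.7, 4.6]
opening: 0.0
grip_force: 3.0
```

Emit:
{"name": "jog_arm", "arguments": {"steps": [{"linear":[0,0.002,0],"delta_rot":[0,0,0],"grip":0.0},{"linear":[0,0,0],"delta_rot":[0,0,0],"grip":0.0}]}}

```text
t: 21.5
tool_pos: [0.617, -0.1519, 0.0095]
tool_rot: [2.142, 2.298, -0.0]
contact_force: [-3.5, -0.2, 5.7]
opening: 0.0004
grip_force: 3.1
```

Run:
```python
from h import *
tool();im,W,hsv,box=snap("side","s14")
b=cv2.imread("pics/s14.png")[200:300,310:443];b=cv2.resize(b,(798,600),interpolation=cv2.INTER_CUBIC)
cv2.imwrite("pics/s14c.png",np.clip(b*1.9,0,255).astype(np.uint8))
```

```text
t 21.5 pos [ 0.617  -0.1519  0.0095] x [-0.07   0.998 -0.   ] y [0.998 0.07  0.   ] F [-3.55 -0.19  5.71] open 0.0004
table z 0.0023
```

View pics/s14c.png

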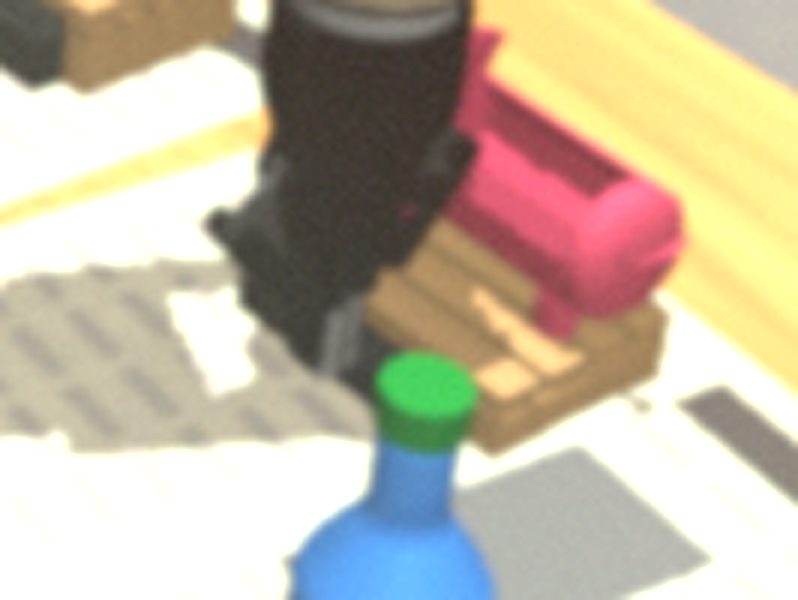

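Emit:
{"name": "jog_arm", "arguments": {"steps": [{"linear":[0,0.001,0],"delta_rot":[0,0,0],"grip":0.0},{"linear":[0,0.001,0],"delta_rot":[0,0,0],"grip":0.0}]}}

```text
t: 21.75
tool_pos: [0.6177, -0.1519, 0.0095]
tool_rot: [-2.14, -2.297, 0.004]
contact_force: [-10.0, -1.2, 10.0]
opening: 0.0002
grip_force: 6.6
```

Emit:
{"name": "jog_arm", "arguments": {"steps": [{"linear":[0,0.001,0],"delta_rot":[0,0,0],"grip":0.0},{"linear":[0,0,0],"delta_rot":[0,0,0],"grip":0.0}]}}

```text
t: 21.95
tool_pos: [0.6178, -0.1518, 0.0095]
tool_rot: [-2.138, -2.296, 0.006]
contact_force: [-10.8, -0.6, 11.8]
opening: 0.0004
grip_force: 7.4
```

Emit:
{"name": "jog_arm", "arguments": {"steps": [{"linear":[0,-0.01,0],"delta_rot":[0,0,0],"grip":0.0},{"linear":[0,-0.03,-0.02],"delta_rot":[0,0,0],"grip":0.0},{"linear":[0,-0.03,-0.04],"delta_rot":[0,0,0],"grip":0.0},{"linear":[0.035,-0.03,-0.04],"delta_rot":[0,0,0],"grip":0.0},{"linear":[0.035,-0.03,-0.04],"delta_rot":[0,0,0],"grip":0.0},{"linear":[0.035,-0.03,-0.04],"delta_rot":[0,0,0],"grip":0.0},{"linear":[0.035,-0.01,-0.04],"delta_rot":[0,0,0],"grip":0.0},{"linear":[0.02,0,-0.04],"delta_rot":[0,0,0],"grip":0.0},{"linear":[0,0,-0.04],"delta_rot":[0,0,0],"grip":0.0},{"linear":[0,0,0],"delta_rot":[0,0,-8],"grip":0.0}]}}

```text
t: 22.95
tool_pos: [0.4601, -0.0239, 0.2913]
tool_rot: [1.963, 2.438, 0.01]
contact_force: [1.5, 0.0, 0.8]
opening: -0.0001
grip_force: 0.0
```

Emit:
{"name": "jog_arm", "arguments": {"steps": [{"linear":[0,0,0],"delta_rot":[0,0,-8],"grip":0.0},{"linear":[0,0,0],"delta_rot":[0,0,-8],"grip":0.0},{"linear":[0,0,0],"delta_rot":[0,0,-8],"grip":0.0},{"linear":[0,0,0],"delta_rot":[0,0,-8],"grip":0.0},{"linear":[0,0,0],"delta_rot":[0,0,-8],"grip":0.0},{"linear":[0,0,0],"delta_rot":[0,0,-8],"grip":0.0},{"linear":[0,0,0],"delta_rot":[0,0,-8],"grip":0.0},{"linear":[0,0,0],"delta_rot":[0,0,-8],"grip":0.0},{"linear":[0,0,0],"delta_rot":[0,0,-8],"grip":0.0},{"linear":[0,0,0],"delta_rot":[0,0,-8],"grip":0.0}]}}

```text
t: 23.95
tool_pos: [0.4575, -0.0241, 0.2834]
tool_rot: [-0.065, 3.141, 0.001]
contact_force: [0.3, -0.4, -1.0]
opening: 0.0001
grip_force: 0.0
```

Run:
```python
from st import *
tool()
im,W,hsv,box=snap("wrist","w15");stands(W,hsv)
P=W.reshape(-1,3);dk=(im.max(-1)<95).ravel()&(hsv[...,1].ravel()<100)
for nm,h,yaw,zt in [("low",(.663,-.148),.068,.016),("high",(.672,.138),.078,.030)]:
    f=np.array([np.cos(yaw),np.sin(yaw)]);g=np.array([-f[1],f[0]]);d=P[:,:2]-h
    a=d@f;l=d@g;m=dk&(abs(P[:,2]-zt)<.005)&(a>-.06)&(a<-.02)&(abs(l)<.056)
    print(nm,m.sum(),"lat",np.percentile(l[m],[1,99]).round(4))
    pts=[]
    for y in np.arange(-.05,.051,.01):
        s=m&(abs(l-y)<.004)
        if s.sum()>5: pts.append((y,np.percentile(a[s],5)))
    pts=np.array(pts);print("near rim along axis (want -.040)",pts[:,1].round(4),"slope",np.polyfit(pts[:,0],pts[:,1],1)[0].round(3))
for n,o in [("scene","e1"),("side","e2")]:
    im,W,hsv,box=snap(n,o);z=np.load(f"pics/{n}0.npz");i0=z["im"];W0=world(n,z["d"]);h0=cv2.cvtColor(i0,cv2.COLOR_RGB2HSV).astype(int)
    for s in (-1,1):
        for w,hh in ((W0,h0),(W,hsv)):
            q=w[((hh[...,0]>160)|(hh[...,0]<3))&(hh[...,1]>90)&(s*w[...,1]>.04)&(s*w[...,1]<.26)&(w[...,0]>.6)&(w[...,0]<.8)&(w[...,2]>.04)]
            print(n,s,len(q),q.mean(0).round(4))
```

```text
t 23.95 pos [ 0.4575 -0.0241  0.2834] x [-0.999 -0.042 -0.   ] y [-0.042  0.999  0.001] F [ 0.25 -0.45 -1.02] open 0.0001
table z 0.0008
low yaw 0.066 width 0.1439 res 0.0001 front mid [ 0.6392 -0.1495] home [ 0.6631 -0.148 ]
high yaw 0.784 width 0.1059 res 0.0073 front mid [0.669  0.1582] home [0.686  0.1751]
low 496 lat [-0.0512  0.0557]
near rim along axis (want -.040) [-0.0395 -0.0399 -0.0398 -0.0398 -0.04   -0.0403 -0.0396 -0.0401 -0.04
 -0.0402 -0.0398] slope -0.004
high 353 lat [-0.0225  0.0517]
near rim along axis (want -.040) [-0.04   -0.0403 -0.0402 -0.0402 -0.0403 -0.0403 -0.04   -0.0402] slope -0.001
table z 0.0014
scene -1 941 [ 0.7069 -0.1512  0.0778]
scene -1 946 [ 0.7069 -0.1514  0.0775]
scene 1 1228 [0.714  0.1434 0.0899]
scene 1 1226 [0.7139 0.1437 0.0899]
table z 0.0023
side -1 1292 [ 0.6981 -0.1634  0.078 ]
side -1 1292 [ 0.6981 -0.1632  0.078 ]
side 1 826 [0.7047 0.1286 0.0932]
side 1 828 [0.7049 0.1279 0.093 ]
```

Both rims sit 40 mm in front of their home points and square, the lateral error is about 2 mm, and the pigs have not moved. Handing in.

```bash
python3 -c "
from station import ctrl
print(ctrl.finish_job())"
```

```text
the job is handed in; nothing more can be done
None
```

Job handed in at about 24 s: both trays tipped, slid under their own stands and measured home and square to within about 2 mm; the pig planters had not moved, and I did not re-measure the bottle and trowel.

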